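# Set the length stop and load a salt brick for cutting

### The job

First set the length stop of the cutting fixture: lift its lever out of the wide parking pocket, swing it round and let it drop fully down into the notch marked by the pointed cone tag (flat discs mark the other three). Then take the salt brick from between the two marble blocks and stand it upright in the fixture's steel channel, lengthwise, flat on the bed with its end up against the stop. The wedged brick can only be gripped by its long sides and in the channel only by its ends, so set it down on the bench and take it again in between; leave the marble blocks, the caster and the hammer where they are.

Things in the scene. Friction and masses are not known exactly. Their poses are not given: they have to be found in the camera images.
- fixture: Grey round base plate, radius 175 mm, 15 mm thick, fixed to the bench; origin on the underside at the lever's vertical pivot axis, z up. In its frame the lever and notches are on the -x side and the steel channel runs along y at x = +75 mm.
- bed_floor (a point): Middle of the channel's floor, 20 mm above the bench; axes as the fixture's. The channel runs along y: two 9 mm thick steel walls, 270 mm long (y -135 to +135), 52 mm apart inside, tops 84 mm above this floor, both ends open.
- quadrant: The notched quadrant: six steel teeth on an arc-shaped ridge 76 mm from the pivot (under the lever arm, inside the knob), tops 58 mm above the bench. They form a wide parking pocket at lever angle 0 and four notches at lever angles -0.9, -0.5, +0.5 and +0.9 rad, each with about 0.05 rad of play either way. Origin and axes as the fixture's.
- lever (a joint): Swing of the lever about the vertical pivot, rad, range -1.04 to 1.04. At angle a the lever points from the pivot along (-cos a, -sin a) in the fixture's frame. The starting value lies in the parking pocket, within 0.13 rad of 0. The lever carries the stop along with it, 35 mm per rad.
- lever_arm (a joint): Lift of the lever arm, m: 0 fully down, up to 0.030; it falls by its own weight (0.4 kg). It must be lifted more than 12 mm to pass over the teeth; 0 again when it has dropped into a notch.
- lever_knob (a point): Centre of the top face of the lever's upright black round knob: 26 mm in diameter, 60 mm tall, 120 mm from the pivot; its top is 114 mm above the bench with the lever down. The lever arm, a 12 mm steel bar, runs under the knob with its top 58 mm above the bench.
- lever_tip (a point): Outer end of the lever arm, 144 mm from the pivot; it points at the tag of the notch that the lever is in.
- tag_cone: The mark: an upright pointed steel cone, 22 mm in diameter, 34 mm tall, standing on the base plate 158 mm from the pivot, in line with one of the four notches; origin at the centre of its underside.
- tag_flat1: Flat steel disc, 22 mm in diameter, 5 mm thick, on the base plate in line with an unmarked notch; origin at the centre of its underside.
- tag_flat2: Flat steel disc, 22 mm in diameter, 5 mm thick, on the base plate in line with an unmarked notch; origin at the centre of its underside.
- tag_flat3: Flat steel disc, 22 mm in diameter, 5 mm thick, on the base plate in line with an unmarked notch; origin at the centre of its underside.
- stop_face (a point): Foot of the stop's working face, on the channel floor in the middle of the channel's width; axes as the fixture's. The stop is a dark steel block 47 mm wide, 18 mm thick, 25 mm high, lying on the -y side of this point; it slides along the channel (y) as the lever swings. A brick that is home has its centre 30 mm from this point along the fixture's +y.
- brick: Salt brick standing upright, 60 mm long (its x) by 42 mm wide (its y) by 80 mm high, about 0.44 kg, pinkish orange; origin at the centre of its underside. It starts on the stock board with a marble block 5 to 9 mm from each 42 mm end face.
- stock_board: Fixed wooden board, 230 mm (x) by 85 mm (y) by 20 mm high, carrying the brick between the two marble blocks in a row along x; origin at the centre of its underside.
- marble_low: Bystander: grey-white marble block, 60 by 66 by 88 mm high, 0.93 kg; origin at the centre of its underside.
- marble_tall: Bystander: grey-white marble block, 64 by 70 mm, 96 mm high with a stepped top, 1.1 kg; origin at the centre of its underside.
- caster: Bystander: trolley caster standing wheel up on its 60 by 50 mm steel plate, 72 mm high; origin at the centre of its underside.
- hammer: Bystander: hammer with a wooden handle, 250 mm long, lying along its x on the bench on the far side.
Not all that is in view belongs to the job. What is shaped like the brick but blue or yellow is not meant.

How it is judged:
By the outcome, as a careful person would: the job done as asked, in the order asked, and still so for the second after the job is handed in, with the robot touching nothing.
It also fails if it takes over 72 s, if anything falls off the work surface, if the arm or the gripper's body presses on something with over 40 N, if the wrist force passes 120 N, or if a joint passes its speed limit or range.

### The arm

A 6-joint arm with a two-finger parallel gripper is mounted at the origin on the work surface. World frame = base frame: x ahead of the robot, y to its left, z up, the work surface at z = 0. Lengths are in m, angles in rad, forces in N, time in s.
With the tool pointing down it reaches from about 0.375 to 0.9 m from the base axis. Payload 3.1 kg.
Tool frame: the origin (TCP) lies at the very end of the fingers, on their centre line; the grasp point (between the pads) lies 19 mm behind it; z points along the fingers, y is the line along which they close (so a half turn about z gives the same grasp; the last joint's range is limited). The gripper opens to 85 mm and grips with 20 to 120 N. Pads are 22 mm wide; open, the fingers measure 114 mm over their backs; the gripper's body (76 mm by 85 mm) begins 54 mm behind the grasp point. The pads swing forward as they close: fully open they stand 13 mm farther back than shut.
Start: joints at [-1.321, 0.527, 1.433, -0, 1.181, -0.178], TCP at [0.26, -0.568, 0.231] pointing down, gripper open.
Joint ranges: [-3.08, 3.08], [-0.75, 2.2], [0.22, 2.44], [-1.43, 4.57], [0, 2.65], [-2.85, 2.85]. Speed limits (rad/s): [2.79, 2.79, 3.14, 3.14, 3.14, 3.14].

### API

Orientations are given as a unit quaternion [x, y, z, w].
In Python, from station import manip, vision gives the robot as it stands.
- The arm moves only by the tool drive_tool, never from a script. Its argument "deltas" is a list that holds one entry, the list of rows, each a list of 4 numbers: the shift along the tool's x, y, z in mm, then the turn about the tool's z in rad. A call has 1 to 5 rows; each row is the pose to reach, as a shift and turn from the pose commanded when the call began, along the tool's axes at that moment; what a row does not reach only later rows make up. A row lasts 1/12 s, in which the tool goes at most 41.7 mm and 7.16 degrees, less where a joint would pass 70% of its speed; a pose out of reach is approached as far as the arm can. A call with a gripper value outside its range is refused whole. "jaw" is the finger opening in mm, from 0 to 85.4, set as the call begins (left out, the last holds). The fingers move at their own pace and stop on an object; "force" is the grip in N (left out, the last holds). Time passes only in rows, so rows that repeat a pose let the fingers close. It gives the time, the measured TCP pose, the force, the opening and the grip force at its end, in the units of the state.
- manip.sense(): the state, without advancing time (a new reading comes with each control period).
- vision.snapshot(name): name is "scene" or "top"; returns the picture (420x560x3 uint8, red, green, blue); there is no depth.
- vision.camera_model(name): a dict with "camera_matrix" (3x3 intrinsics, pixels), "rvec" (rotation vector, rad) and "tvec" (3), from world to camera coordinates, as OpenCV has them. Camera axes: x right, y down, z forward; pixel columns grow to the right and rows downward; lengths in m; the calibration is good to about 2 mm. A picture is of the moment at which its call begins. camera_model takes no time and is no camera call.
- manip.sign_off(): hands the job in; it is judged then, once.
The state is a dict: "t": time; "q": joint angles; "qd": joint speeds; "tau": joint torques, N m; "tcp_pos": TCP position; "tool_rot": TCP orientation; "force": force on the tool from outside, world axes, zero at the start; "ft_torque": the same for the moment, N m; "finger_gap": opening from 0.0 (shut) to 1.0 (fully open); "gripper_force": force on a finger pad.
Only numpy, scipy, OpenCV 4.12 (cv2) and the standard library are available. Lean on these libraries where they do the work, as an engineer would, in place of code of your own. Each camera call takes 0.05 s, during which the arm holds its last target. There are 200 camera calls.

## Working session

There is one attempt and no reset: what is moved stays moved. The work goes in short steps, Python scripts to look and compute and a tool call to move; the robot and the scene stay as the last step left them, time stands still between calls to the robot, and variables do not carry over. Pictures are saved under pics/ and viewed, at most 10 in all, crops included, and the job is handed in when it is done.

Besides the shell and the picture viewer there is one more tool, called as a command line: name --argument value ..., lists and objects as JSON in quotes. drive_tool: Moves the arm, as the interface text tells. Its arguments: {"type":"object","properties":{"deltas":{"type":"array"},"jaw":{"type":"number"},"force":{"type":"number"}},"required":["deltas"]}

```bash
mkdir -p pics; ls
cat > h.py <<'E'
import numpy as np, cv2
from station import manip, vision
from scipy.spatial.transform import Rotation as R
def cam(n):
    c=vision.camera_model(n); K=np.array(c["camera_matrix"],float); r=np.array(c["rvec"],float).ravel(); t=np.array(c["tvec"],float).ravel()
    return K,r,t
def proj(n,P):
    K,r,t=cam(n); return cv2.projectPoints(np.atleast_2d(np.array(P,float)),r,t,K,None)[0][:,0]
def ray(n,uv):
    K,r,t=cam(n); M=cv2.Rodrigues(r)[0]; d=M.T@np.linalg.inv(K)@np.array([uv[0],uv[1],1.]); return -M.T@t,d
def onz(n,uv,z):
    o,d=ray(n,uv); return o+d*(z-o[2])/d[2]
def st():
    s=manip.sense(); print({k:np.round(s[k],4).tolist() for k in("t","q","tcp_pos","tool_rot","force","finger_gap","gripper_force")}); return s
def todelta(target,yaw_y=None):
    s=manip.sense(); Rm=R.from_quat(s["tool_rot"]).as_matrix(); print("delta mm",np.round(1000*Rm.T@(np.array(target)-s["tcp_pos"]),1)); print("tool x,y axes",np.round(Rm[:,0],3),np.round(Rm[:,1],3))
    if yaw_y is not None:
        a=np.array([np.cos(yaw_y),np.sin(yaw_y),0]); b=Rm.T@a; w=np.arctan2(-b[0],b[1]); w=(w+np.pi/2)%np.pi-np.pi/2; print("turn",round(w,3), "q6",round(s["q"][5],3))
E
python3 - <<'E'
from h import *
st()
for n in("scene","top"):
    im=vision.snapshot(n); cv2.imwrite(f"pics/{n}0.png",cv2.resize(im[:,:,::-1],(800,600),interpolation=cv2.INTER_CUBIC)); np.save(n+"0.npy",im)
    o,d=ray(n,(280,210)); print(n,o,onz(n,(280,210),0))
E
```

```text
pics
{'t': 0.0, 'q': [-1.3206, 0.5285, 1.4339, -0.0, 1.1814, -0.1785], 'tcp_pos': [0.2597, -0.5677, 0.2303], 'tool_rot': [0.9771, 0.2128, -0.0, -0.0011], 'force': [-0.0078, -0.0729, 0.4493], 'finger_gap': 1.0017, 'gripper_force': 0.0}
scene [ 0.90536496 -0.41705952  0.96811471] [5.33826506e-01 1.62346067e-01 1.11022302e-16]
top [0.44241959 0.09257945 1.32427916] [0.52988714 0.06750648 0.        ]
```

View pics/scene0.png

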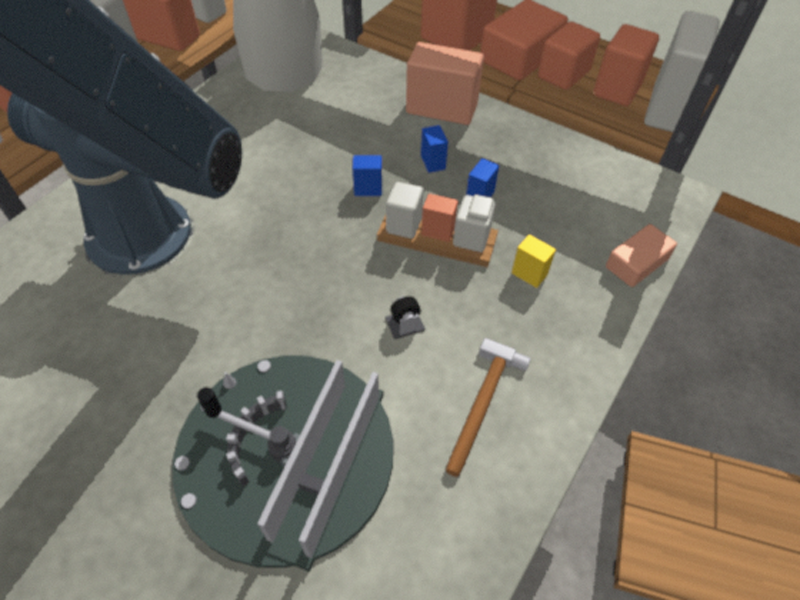

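View pics/top0.png

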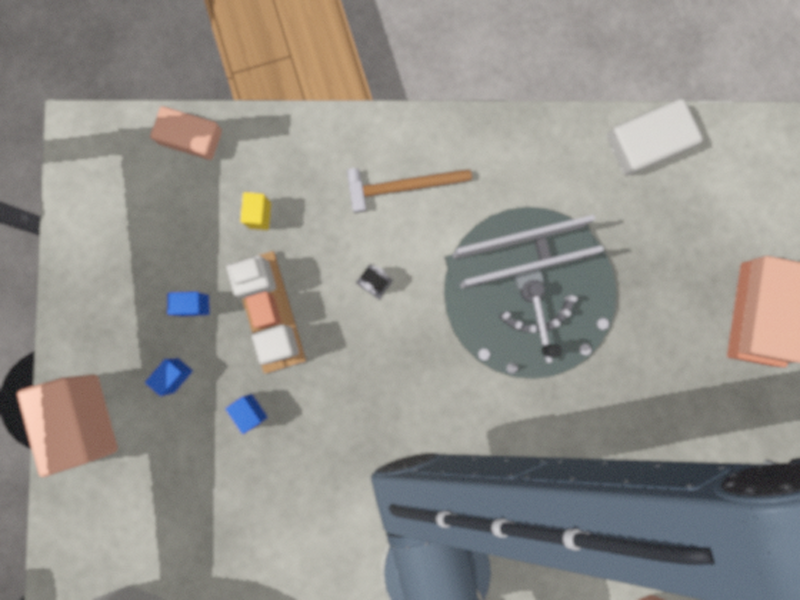

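Scene view: the lever knob is at (209,401) and the tags at (229,381), (264,367), (182,463) and (188,501). The one at (229,381) looks like the cone. The wedged brick is at (438,217) between the marble blocks. The other pink or orange blocks, at (445,85) and (640,255), stand free or are much bigger, and the blue and yellow ones aren't meant. In the top view the tags are at (484,354), (512,367), (586,349) and (603,324), and the brick is at (262,308). I'll confirm with one crop and measure.

Run:
```python
from h import *
s=np.load("scene0.npy"); t=np.load("top0.npy")
a=cv2.resize(s[240:370,110:275,::-1],(400,300),interpolation=cv2.INTER_CUBIC)   # x110-275,y240-370
b=cv2.resize(t[200:270,325:435,::-1],(400,300),interpolation=cv2.INTER_CUBIC)
c=cv2.resize(t[165:275,150:240,::-1],(400,300),interpolation=cv2.INTER_CUBIC)
d=cv2.resize(s[120:190,255:355,::-1],(400,300),interpolation=cv2.INTER_CUBIC)
cv2.imwrite("pics/crop1.png",np.vstack([np.hstack([a,b]),np.hstack([c,d])]))
# plate
hsv=cv2.cvtColor(t,cv2.COLOR_RGB2HSV)
print("plate hsv",hsv[155,330],hsv[240,340],"bench",hsv[250,250],"brick",hsv[218,183])
lab=t.astype(int)
m=((lab[:,:,0]<85)&(lab[:,:,1]>=lab[:,:,0]+6)).astype(np.uint8); m[275:]=0; m[:,:300]=0; m[:,445:]=0
m=cv2.morphologyEx(m,cv2.MORPH_OPEN,np.ones((3,3)))
cs,_=cv2.findContours(m,cv2.RETR_EXTERNAL,cv2.CHAIN_APPROX_NONE)
pts=np.vstack(cs)[:,0]; hull=cv2.convexHull(pts)[:,0]
W=np.array([onz("top",p,0.015)[:2] for p in hull]); (c,r)=cv2.minEnclosingCircle(W.astype(np.float32)); print("plate",c,r,len(pts))
A=np.c_[2*W,np.ones(len(W))]; x=np.linalg.lstsq(A,(W**2).sum(1),rcond=None)[0]; print(x[:2],np.sqrt(x[2]+x[:2]@x[:2]))
for n,im in(("top",t),("scene",s)):
    h=cv2.cvtColor(im,cv2.COLOR_RGB2HSV); mm=((h[:,:,1]>110)&((h[:,:,0]<12)|(h[:,:,0]>175))&(h[:,:,2]>90)).astype(np.uint8)
    N,L,S,C=cv2.connectedComponentsWithStats(mm)
    for i in range(1,N):
        if S[i,4]>60: print(n,S[i],C[i])
```

```text
plate hsv [ 27  14 186] [ 90  19 119] bench [ 27  14 170] brick [  9  99 225]
plate (0.4945676922798157, -0.25025346875190735) 0.07170182466506958 107
[ 0.49011541 -0.238975  ] 0.06320289582081631
top [511 184  14  66 302] [517.17549669 217.60596026]
top [181 206  16  24 122] [190.54098361 217.63114754]
scene [  87    0   53   36 1435] [114.34982578  15.27944251]
scene [ 294    0  126   63 5027] [359.01710762  26.39407201]
scene [ 415   18   46   57 1639] [437.1604637   45.32336791]
scene [ 0 60  8 18 91] [ 2.49450549 68.50549451]
scene [295 136  25  33 652] [306.85122699 152.08128834]
```

View pics/crop1.png

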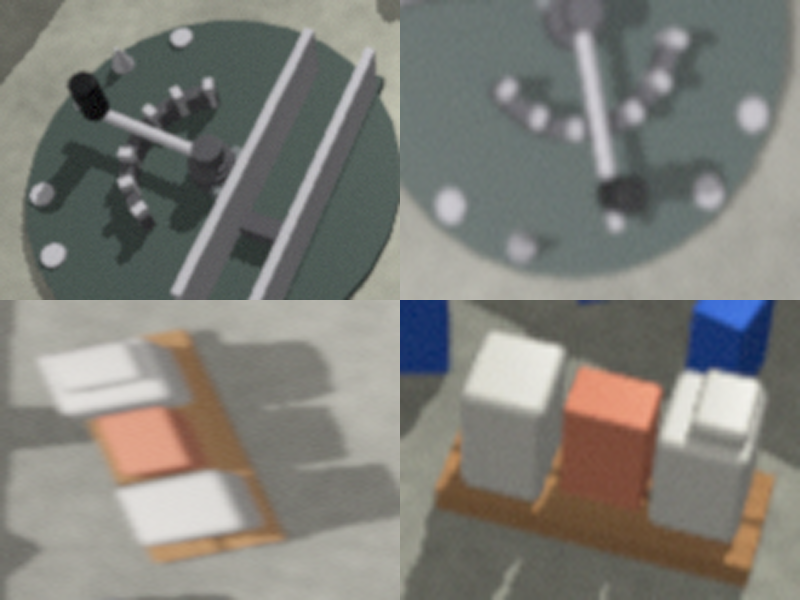

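The crop shows the cone at (122,62) in the scene part, while the other three tags, at (181,37), (42,194) and (53,254), are flat. The salmon brick sits in the lower panels between a plain and a stepped marble block, so it is the one meant. Next I'll match the tags between the two views.

```bash
cat > m1.py <<'E'
from h import *
s=np.load("scene0.npy"); t=np.load("top0.npy")
def s2(x,y): return (110+x*165/400,240+y*130/300)
def t2(x,y): return (325+(x-400)*110/400,200+y*70/300)
P=[]
for n,z in(("top",.015),("scene",.015)):
    im=t if n=="top" else s
    d=im.astype(int); g=(d[:,:,1]-d[:,:,0])
    m=(cv2.GaussianBlur(g.astype(np.float32),(3,3),0)>4).astype(np.uint8)
    z0=np.zeros_like(m)
    if n=="top": z0[140:270,305:440]=m[140:270,305:440]
    else: z0[245:400,115:280]=m[245:400,115:280]
    m=cv2.morphologyEx(z0,cv2.MORPH_OPEN,np.ones((3,3)))
    N,L,S,C=cv2.connectedComponentsWithStats(m); k=[i for i in range(1,N) if S[i,4]>40]
    pts=np.argwhere(np.isin(L,k))[:,::-1]; hull=cv2.convexHull(pts.astype(np.int32))[:,0]
    W=np.array([onz(n,p,z)[:2] for p in hull])
    A=np.c_[2*W,np.ones(len(W))]; x=np.linalg.lstsq(A,(W**2).sum(1),rcond=None)[0]; r=np.sqrt(x[2]+x[:2]@x[:2])
    print(n,"plate",x[:2],r,"resid",np.round(1000*(np.hypot(*(W-x[:2]).T)-r)).astype(int).tolist())
print("tags scene")
for p in((122,68),(181,37),(42,194),(53,254)): print(np.round(onz("scene",s2(*p),.02),3))
print("tags top")
for p in((450,207),(522,247),(708,190),(753,114)): print(np.round(onz("top",t2(*p),.02),3))
# knob top, pivot
print("knob scene",onz("scene",s2(80,80),.114),"top",onz("top",t2(622,195),.114))
# wall tops z=.104 ; ends in 800x600 views *0.7
for a,b in(((458,253),(592,220)),((464,284),(601,251))):
    A=onz("top",np.array(a)*.7,.104);B=onz("top",np.array(b)*.7,.104);print("wall top",A,B,np.linalg.norm(A-B),np.degrees(np.arctan2(*(B-A)[1::-1])))
for a,b in(((177,292),(309,32)),((258,298),(371,52))):
    A=onz("scene",s2(*a),.104);B=onz("scene",s2(*b),.104);print("wall scene",A,B,np.linalg.norm(A-B),np.degrees(np.arctan2(*(B-A)[1::-1])))
E
python3 m1.py
```

```text
top plate [ 0.54583944 -0.19383929] 0.17373473418689767 resid [1, 1, 1, 0, 0, 0, 1, 0, 0, -1, -1, -1, 0, 0, -1, -1, -1, -1, -1, -1, 1, 1, 0, 1, 1, -1, 0, 9, -1, -1, -1, -2, -1, -1, -1, -1, -1, -1, -1, 3, 3, -2, -1, 1, 0, 1]
scene plate [ 0.54995317 -0.19283886] 0.1762526635646195 resid [-3, -3, -2, -2, -2, -2, 10, 9, -1, -1, -1, -1, -1, -1, -1, -1, -2, -1, 0, 0, -1, 0, 0, 0, 0, 1, 0, 0, 1, 1, 0, 0, 0, 0, 1, 0, -1, 0, -1, 10, -3, -3]
tags scene
[ 0.401 -0.158  0.02 ]
[ 0.425 -0.097  0.02 ]
[ 0.433 -0.3    0.02 ]
[ 0.483 -0.336  0.02 ]
tags top
[ 0.419 -0.098  0.02 ]
[ 0.392 -0.154  0.02 ]
[ 0.429 -0.301  0.02 ]
[ 0.479 -0.338  0.02 ]
knob scene [ 0.42859226 -0.21354873  0.114     ] top [ 0.42701797 -0.20995976  0.114     ]
wall top [ 0.6111747  -0.04031713  0.104     ] [ 0.67344861 -0.29611019  0.104     ] 0.2632643696366018 -76.31727933653053
wall top [ 0.55250575 -0.05079282  0.104     ] [ 0.61403174 -0.31138111  0.104     ] 0.2677530618336652 -76.71550778412183
wall scene [ 0.62431467 -0.3112888   0.104     ] [ 0.56178246 -0.05439756  0.104     ] 0.26439248243320634 103.68081432297735
wall scene [ 0.68046059 -0.27928442  0.104     ] [ 0.62200969 -0.04018548  0.104     ] 0.246139818223407 103.7372833775969
```

Run:
```python
from h import *
y=0.239
piv=np.array([.5475,-.1935]); k=np.array([.428,-.212]); print("lever a",np.arctan2(*(piv-k)[::-1])-y, np.linalg.norm(k-piv))
todelta([*k,.18],np.arctan2(*(k-piv)[::-1])+np.pi/2)
```

```text
lever a -0.0854075722301472 0.12092352955483891
delta mm [ 301.  -253.5   51. ]
tool x,y axes [0.909 0.416 0.   ] [ 0.416 -0.909 -0.002]
turn 0.275 q6 -0.179
```

drive_tool --deltas '[[[30,-25,5,0],[60,-50,10,0],[90,-76,15,0],[120,-101,20,0],[150,-127,25,0]]]' --jaw 65

```text
t: 0.52
tcp_pos: [0.3437, -0.3888, 0.2058]
tool_rot: [0.977, 0.212, -0.0, -0.0]
force: [0.8, 0.4, -0.3]
finger_gap: 0.763
gripper_force: 0.0
```

drive_tool --deltas '[[[30,-25,5,0],[60,-50,10,0],[90,-76,15,0],[121,-101,20,0],[151,-127,26,0]]]'

```text
t: 0.93
tcp_pos: [0.4286, -0.2105, 0.1801]
tool_rot: [0.977, 0.213, 0.0, 0.0]
force: [1.0, 0.4, -0.0]
finger_gap: 0.763
gripper_force: 0.0
```

drive_tool --deltas '[[[0,0,0,0.1],[0,0,0,0.2],[0,0,0,0.275],[0,0,0,0.275],[0,0,0,0.275]]]'

```text
t: 1.35
tcp_pos: [0.4279, -0.212, 0.1801]
tool_rot: [0.997, 0.078, -0.0, -0.0]
force: [-0.0, -0.4, -0.2]
finger_gap: 0.76
gripper_force: 0.0
```

Run:
```python
from h import *
st(); todelta([.428,-.212,.075],1.721)
t=vision.snapshot("top");s=vision.snapshot("scene")
cv2.imwrite("pics/c2.png",np.hstack([cv2.resize(t[190:270,310:410,::-1],(400,320)),cv2.resize(s[200:330,100:230,::-1],(400,320))]))
```

```text
{'t': 1.35, 'q': [-0.6946, 0.4098, 1.8483, -0.0, 0.8841, 0.7202], 'tcp_pos': [0.4279, -0.212, 0.1801], 'tool_rot': [0.997, 0.0779, -0.0002, -0.0002], 'force': [-0.0304, -0.4387, -0.1914], 'finger_gap': 0.7602, 'gripper_force': 0.0}
delta mm [1.000e-01 0.000e+00 1.051e+02]
tool x,y axes [ 0.988  0.155 -0.   ] [ 0.155 -0.988 -0.   ]
turn 0.006 q6 0.72
```

drive_tool --deltas '[[[0,0,30,0],[0,0,60,0],[0,0,90,0],[0,0,105,0],[0,0,105,0]]]'

```text
t: 1.87
tcp_pos: [0.4261, -0.2112, 0.0725]
tool_rot: [0.997, 0.077, -0.002, -0.002]
force: [-0.9, -0.3, 0.5]
finger_gap: 0.757
gripper_force: 0.0
```

drive_tool --deltas '[[[0,0,0,0],[0,0,0,0],[0,0,0,0],[0,0,0,0],[0,0,0,0]]]' --jaw 15 --force 50

```text
t: 2.28
tcp_pos: [0.4289, -0.2132, 0.0767]
tool_rot: [0.997, 0.077, 0.001, 0.001]
force: [-1.3, -1.4, 5.1]
finger_gap: 0.29
gripper_force: 48.9
```

drive_tool --deltas '[[[0,0,-8,0],[0,0,-16,0],[0,0,-20,0],[0,0,-20,0],[0,0,-20,0]]]'

```text
t: 2.7
tcp_pos: [0.4289, -0.2129, 0.0959]
tool_rot: [0.997, 0.077, 0.001, 0.001]
force: [3.6, -2.8, -3.8]
finger_gap: 0.291
gripper_force: 49.4
```

Run:
```python
from h import *
s=st(); y=.239; piv=np.array([.5475,-.1935]); p=s["tcp_pos"][:2]; a0=np.arctan2(*(piv-p)[::-1])-y; print("a0",a0,np.linalg.norm(p-piv))
M=R.from_quat(s["tool_rot"]).as_matrix()
for a in np.linspace(a0,-.5,9)[1:]:
    w=piv-np.linalg.norm(p-piv)*np.array([np.cos(a+y),np.sin(a+y)]); print(np.round(1000*M.T@np.r_[w-p,0],1)[:2],round(a0-a,3))
```

```text
{'t': 2.7, 'q': [-0.6948, 0.5628, 1.9158, 0.0003, 0.6602, 0.7224], 'tcp_pos': [0.4289, -0.2129, 0.0959], 'tool_rot': [0.9971, 0.0766, 0.0011, 0.0009], 'force': [3.609, -2.7582, -3.7726], 'finger_gap': 0.2909, 'gripper_force': 49.398}
a0 -0.0771062556018263 0.12020959368407048
[ 0.1 -6.4] 0.053
[  0.6 -12.7] 0.106
[  1.3 -19. ] 0.159
[  2.5 -25.3] 0.211
[  3.9 -31.4] 0.264
[  5.7 -37.5] 0.317
[  7.8 -43.5] 0.37
[ 10.2 -49.4] 0.423
```

drive_tool --deltas '[[[0.1,-6.4,0,0.053],[0.6,-12.7,0,0.106],[1.3,-19,0,0.159],[2.5,-25.3,0,0.211],[3.9,-31.4,0,0.264]]]'

```text
t: 3.12
tcp_pos: [0.4279, -0.1811, 0.0952]
tool_rot: [0.998, -0.056, 0.001, 0.001]
force: [3.2, -3.7, -4.4]
finger_gap: 0.285
gripper_force: 49.4
```

Run:
```python
from h import *
s=st(); y=.239; piv=np.array([.5475,-.1935]); p=s["tcp_pos"][:2]; a0=np.arctan2(*(piv-p)[::-1])-y; print("a0",a0,np.linalg.norm(p-piv))
M=R.from_quat(s["tool_rot"]).as_matrix()
for a in np.linspace(a0,-.5,5)[1:]:
    w=piv-np.linalg.norm(p-piv)*np.array([np.cos(a+y),np.sin(a+y)]); print(np.round(1000*M.T@np.r_[w-p,0],1)[:2],round(a0-a,3))
```

```text
{'t': 3.1167, 'q': [-0.6415, 0.5531, 1.9505, -0.0002, 0.6357, 1.0424], 'tcp_pos': [0.4279, -0.1811, 0.0952], 'tool_rot': [0.9984, -0.0565, 0.0009, 0.0007], 'force': [3.2246, -3.6726, -4.3561], 'finger_gap': 0.285, 'gripper_force': 49.4175}
a0 -0.3422481455628196 0.12021699911439257
[ 0.  -4.7] 0.039
[ 0.3 -9.5] 0.079
[  0.7 -14.2] 0.118
[  1.3 -18.9] 0.158
```

drive_tool --deltas '[[[0,-4.7,0,0.039],[0.3,-9.5,0,0.079],[0.7,-14.2,0,0.118],[1.3,-18.9,0,0.158],[1.3,-18.9,0,0.158]]]'

```text
t: 3.53
tcp_pos: [0.4315, -0.1621, 0.0953]
tool_rot: [0.991, -0.134, 0.001, 0.0]
force: [3.4, -2.3, -4.3]
finger_gap: 0.295
gripper_force: 49.4
```

drive_tool --deltas '[[[0,0,5,0],[0,0,10,0],[0,0,15,0],[0,0,18,0],[0,0,18,0]]]'

```text
t: 3.95
tcp_pos: [0.4313, -0.1626, 0.0769]
tool_rot: [0.991, -0.134, 0.001, 0.0]
force: [4.3, -1.7, -3.8]
finger_gap: 0.292
gripper_force: 49.8
```

Run:
```python
from h import *
s=st(); y=.239; piv=np.array([.5475,-.1935]); p=s["tcp_pos"][:2]; a0=np.arctan2(*(piv-p)[::-1])-y; print("a0",a0,np.linalg.norm(p-piv))
```

```text
{'t': 3.95, 'q': [-0.6039, 0.5883, 1.9698, 0.0006, 0.5818, 1.2347], 'tcp_pos': [0.4313, -0.1626, 0.0769], 'tool_rot': [0.991, -0.1338, 0.0008, 0.0002], 'force': [4.2713, -1.7165, -3.7888], 'finger_gap': 0.2921, 'gripper_force': 49.8414}
a0 -0.49912824394611943 0.12020866365472575
```

drive_tool --deltas '[[[0,0,0,0],[0,0,0,0],[0,0,0,0],[0,0,0,0]]]' --jaw 65

```text
t: 4.28
tcp_pos: [0.4291, -0.1611, 0.0771]
tool_rot: [0.991, -0.133, -0.001, -0.001]
force: [0.4, -0.2, 0.1]
finger_gap: 0.761
gripper_force: 0.0
```

drive_tool --deltas '[[[0,0,-30,0],[0,0,-60,0],[0,0,-90,0],[0,0,-125,0],[0,0,-165,0]]]'

```text
t: 4.7
tcp_pos: [0.4285, -0.1607, 0.2428]
tool_rot: [0.991, -0.134, -0.002, -0.001]
force: [0.3, 0.1, -0.2]
finger_gap: 0.761
gripper_force: 0.0
```

Run:
```python
from h import *
s=st()
# brick geometry (from first pictures)
t0=np.load("top0.npy"); s0=np.load("scene0.npy")
for n,im,win in(("top",t0,(160,280,150,230)),("scene",s0,(120,190,255,355))):
    h=cv2.cvtColor(im,cv2.COLOR_RGB2HSV); v=h[:,:,2]; mm=((h[:,:,1]>85)&((h[:,:,0]<14)|(h[:,:,0]>175))&(v>(190))).astype(np.uint8)
    z=np.zeros_like(mm); a,b,c,d=win; z[a:b,c:d]=mm[a:b,c:d]
    N,L,S,C=cv2.connectedComponentsWithStats(z); i=1+np.argmax(S[1:,4]); print(n,S[i],C[i],onz(n,C[i],.1))
    cs,_=cv2.findContours((L==i).astype(np.uint8),cv2.RETR_EXTERNAL,cv2.CHAIN_APPROX_NONE)
    W=np.array([onz(n,p[0],.1)[:2] for p in cs[0]],np.float32); r=cv2.minAreaRect(W); print(r, np.round(cv2.boxPoints(r),3).tolist())
    # board: brown mask
    bm=((h[:,:,0]>8)&(h[:,:,0]<20)&(h[:,:,1]>100)).astype(np.uint8); z=np.zeros_like(bm); z[a:b,c:d]=bm[a:b,c:d]; print("board px",z.sum())
T=vision.snapshot("top");S=vision.snapshot("scene"); np.save("top1.npy",T); np.save("scene1.npy",S)
a=cv2.resize(S[240:370,110:275,::-1],(400,300),interpolation=cv2.INTER_CUBIC)
b=cv2.resize(T[200:270,325:435,::-1],(400,300),interpolation=cv2.INTER_CUBIC)
cv2.imwrite("pics/crop2.png",np.hstack([a,b]))
```

```text
{'t': 4.7, 'q': [-0.6037, 0.2885, 1.8193, -0.0002, 1.0388, 1.235], 'tcp_pos': [0.4285, -0.1607, 0.2428], 'tool_rot': [0.991, -0.1335, -0.0023, -0.0011], 'force': [0.2551, 0.0608, -0.1784], 'finger_gap': 0.7611, 'gripper_force': 0.0}
top [172 205  20  24 344] [181.25872093 216.5494186 ] [0.50708747 0.332612   0.1       ]
((0.5071503520011902, 0.33289095759391785), (0.05800846591591835, 0.042116351425647736), 16.41780662536621) [[0.4729999899864197, 0.3449999988079071], [0.48500001430511475, 0.30399999022483826], [0.5410000085830688, 0.32100000977516174], [0.5289999842643738, 0.3610000014305115]]
board px 625
scene [297 136  23  14 220] [307.92727273 142.42727273] [0.50985052 0.33304121 0.1       ]
((0.5094959735870361, 0.3334386944770813), (0.05753260478377342, 0.038815688341856), 15.22721004486084) [[0.47699999809265137, 0.3449999988079071], [0.4869999885559082, 0.3070000112056732], [0.5419999957084656, 0.32199999690055847], [0.5320000052452087, 0.36000001430511475]]
board px 972
```

View pics/crop2.png

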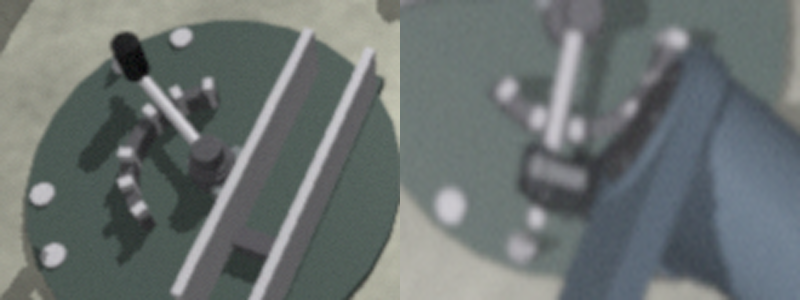

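The lever arm lies between two teeth and points at the cone at crop (130,72); I'll check its height numerically. The brick's top face measures 58x42 mm at (0.5085, 0.333) with yaw of about 16°, which fits the given size.

Run:
```python
from h import *
S=np.load("scene1.npy")
for z in(.114,.126,.134): print("knob pred px crop",z,[(float((p[0]-110)*400/165),float((p[1]-240)*300/130)) for p in proj("scene",[[.431,-.163,z]])])
g=S[240:290,150:180].max(2); m=(g<45).astype(np.uint8); ys,xs=np.nonzero(m); print("dark px crop x",(xs.min()+40)*400/165,(xs.max()+40)*400/165,"y",ys.min()*300/130,ys.max()*300/130)
print("teeth/bar: bar mid", proj("scene",[[.547-.1*.966,-.1935+.1*.258,.058]]))
for nm,p in(("caster",(375,280)),("blue",(246,413)),("plate edge",(445,290))): print(nm,onz("top",np.array(p)*.7,.03))
todelta([.5085,.333,.21],np.radians(105.8))
```

```text
knob pred px crop 0.114 [(121.20065677982603, 41.82765152719788)]
knob pred px crop 0.126 [(118.41066787441666, 35.607611363076636)]
knob pred px crop 0.134 [(116.51891565134257, 31.390112581890676)]
dark px crop x 113.93939393939394 145.45454545454547 y 34.61538461538461 78.46153846153847
teeth/bar: bar mid [[170.01893105 275.79045478]]
caster [0.56794175 0.11748162 0.03      ]
blue [0.30918298 0.36895667 0.03      ]
plate edge [ 0.54737839 -0.02148258  0.03      ]
delta mm [ -59.  -499.1   35. ]
tool x,y axes [ 0.964 -0.264  0.011] [-0.264 -0.964  0.004]
turn -0.543 q6 1.235
```

drive_tool --deltas '[[[-4,-35,2,0],[-8,-70,5,0],[-12,-105,7,0],[-16,-140,10,0],[-20,-170,12,0]]]' --jaw 85

```text
t: 5.22
tcp_pos: [0.4547, 0.0094, 0.2292]
tool_rot: [0.991, -0.134, -0.002, -0.0]
force: [0.9, -0.1, -0.6]
finger_gap: 0.995
gripper_force: 0.0
```

drive_tool --deltas '[[[-4,-35,2,0],[-8,-70,5,0],[-12,-105,7,0],[-16,-140,10,0],[-20,-170,12,0]]]'

```text
t: 5.63
tcp_pos: [0.4806, 0.1785, 0.217]
tool_rot: [0.991, -0.133, -0.001, 0.0]
force: [0.1, -0.2, -0.2]
finger_gap: 0.994
gripper_force: 0.0
```

drive_tool --deltas '[[[-4,-35,2,0],[-8,-70,5,0],[-12,-105,7,0],[-16,-140,10,0],[-19,-159,11,0]]]'

```text
t: 6.05
tcp_pos: [0.5048, 0.3379, 0.2055]
tool_rot: [0.991, -0.132, -0.001, 0.0]
force: [1.4, -1.1, -0.1]
finger_gap: 0.999
gripper_force: 0.0
```

drive_tool --deltas '[[[0,0,0,-0.12],[0,0,0,-0.24],[0,0,0,-0.36],[0,0,0,-0.48],[0,0,0,-0.543]]]'

```text
t: 6.47
tcp_pos: [0.5043, 0.3344, 0.2057]
tool_rot: [0.99, 0.14, -0.002, 0.001]
force: [-0.7, 0.7, -0.0]
finger_gap: 0.997
gripper_force: 0.0
```

Run:
```python
from h import *
st(); todelta([.5085,.333,.061],np.radians(105.8))
```

```text
{'t': 6.4667, 'q': [0.4011, 0.5315, 1.5078, -0.0002, 1.1061, 1.6914], 'tcp_pos': [0.5043, 0.3344, 0.2057], 'tool_rot': [0.9902, 0.1398, -0.0018, 0.0006], 'force': [-0.7268, 0.6652, -0.0321], 'finger_gap': 0.9972, 'gripper_force': 0.0}
delta mm [  4.2   2.4 144.7]
tool x,y axes [ 0.961  0.277 -0.004] [ 0.277 -0.961  0.001]
turn 0.005 q6 1.691
```

drive_tool --deltas '[[[4.2,2.4,20,0],[4.2,2.4,50,0],[4.2,2.4,70,0],[4.2,2.4,85,0],[4.2,2.4,85,0]]]'

```text
t: 6.88
tcp_pos: [0.5067, 0.3319, 0.1176]
tool_rot: [0.991, 0.137, -0.005, 0.001]
force: [-0.3, 0.1, -0.2]
finger_gap: 0.997
gripper_force: 0.0
```

drive_tool --deltas '[[[0,0,20,0],[0,0,40,0],[0,0,55,0],[0,0,60,0],[0,0,60,0]]]'

```text
t: 7.3
tcp_pos: [0.5093, 0.3332, 0.0612]
tool_rot: [0.991, 0.137, -0.002, 0.0]
force: [-0.7, 0.5, 0.1]
finger_gap: 0.992
gripper_force: 0.0
```

Run:
```python
from h import *
st(); todelta([.5085,.333,.061],np.radians(105.8))
```

```text
{'t': 7.3, 'q': [0.3959, 0.7348, 1.5963, -0.0001, 0.8139, 1.6918], 'tcp_pos': [0.5093, 0.3332, 0.0612], 'tool_rot': [0.9906, 0.137, -0.0016, 0.0005], 'force': [-0.7225, 0.4831, 0.1039], 'finger_gap': 0.992, 'gripper_force': 0.0}
delta mm [-0.9 -0.1  0.2]
tool x,y axes [ 0.962  0.272 -0.003] [ 0.272 -0.962  0.   ]
turn -0.001 q6 1.692
```

drive_tool --deltas '[[[0,0,0,0],[0,0,0,0],[0,0,0,0],[0,0,0,0],[0,0,0,0]]]' --jaw 32 --force 50

```text
t: 7.72
tcp_pos: [0.5113, 0.3338, 0.0636]
tool_rot: [0.991, 0.137, 0.001, -0.0]
force: [-1.2, -1.5, 4.5]
finger_gap: 0.484
gripper_force: 51.6
```

drive_tool --deltas '[[[0,0,-4,0],[0,0,-10,0],[0,0,-20,0],[0,0,-30,0],[0,0,-40,0]]]'

```text
t: 8.13
tcp_pos: [0.5103, 0.3337, 0.1032]
tool_rot: [0.991, 0.137, -0.0, 0.0]
force: [0.2, 0.0, -4.3]
finger_gap: 0.485
gripper_force: 51.1
```

drive_tool --deltas '[[[0,0,-20,0],[0,0,-50,0],[0,0,-80,0],[0,0,-85,0],[0,0,-85,0]]]'

```text
t: 8.55
tcp_pos: [0.5122, 0.3345, 0.1905]
tool_rot: [0.991, 0.137, 0.003, -0.001]
force: [-0.5, 0.4, -4.4]
finger_gap: 0.486
gripper_force: 51.6
```

Run:
```python
from h import *
st(); todelta([.45,.06,.1],np.radians(105.8))
```

```text
{'t': 8.55, 'q': [0.396, 0.5542, 1.5132, 0.0, 1.067, 1.6919], 'tcp_pos': [0.5122, 0.3345, 0.1905], 'tool_rot': [0.9906, 0.137, 0.0034, -0.0009], 'force': [-0.4672, 0.4368, -4.3577], 'finger_gap': 0.4856, 'gripper_force': 51.6478}
delta mm [-135.   247.4   89.4]
tool x,y axes [0.962 0.271 0.007] [ 0.271 -0.962 -0.001]
turn -0.001 q6 1.692
```

drive_tool --deltas '[[[-10,18,0,0],[-26,48,0,0],[-44,80,0,0],[-62,112,0,0],[-80,146,0,0]]]'

```text
t: 8.97
tcp_pos: [0.4707, 0.1702, 0.1855]
tool_rot: [0.99, 0.138, -0.002, -0.0]
force: [-0.2, -1.0, -3.9]
finger_gap: 0.488
gripper_force: 51.9
```

drive_tool --deltas '[[[-16,30,10,0],[-32,60,20,0],[-46,85,45,0],[-55,101,75,0],[-55,101,89,0]]]'

```text
t: 9.38
tcp_pos: [0.4439, 0.0566, 0.0952]
tool_rot: [0.991, 0.135, -0.004, -0.001]
force: [-0.6, 0.3, -4.9]
finger_gap: 0.482
gripper_force: 52.4
```

drive_tool --deltas '[[[0,0,15,0],[0,0,30,0],[0,0,42,0],[0,0,50,0],[0,0,50,0]]]'

```text
t: 9.8
tcp_pos: [0.4458, 0.0594, 0.0462]
tool_rot: [0.991, 0.137, -0.002, -0.001]
force: [-0.7, -0.1, -3.6]
finger_gap: 0.485
gripper_force: 52.4
```

Run:
```python
from h import *
st(); todelta([.45,.06,.044],np.radians(105.8))
```

```text
{'t': 9.8, 'q': [-0.1169, 0.6491, 2.0068, 0.0, 0.4907, 1.1793], 'tcp_pos': [0.4458, 0.0594, 0.0462], 'tool_rot': [0.9906, 0.1369, -0.0025, -0.0006], 'force': [-0.7385, -0.1005, -3.6141], 'finger_gap': 0.485, 'gripper_force': 52.3632}
delta mm [4.2 0.6 2.2]
tool x,y axes [ 0.963  0.271 -0.005] [ 0.271 -0.963 -0.002]
turn -0.001 q6 1.179
```

Lower gently until contact, then release and rise.

drive_tool --deltas '[[[0,0,1,0],[0,0,2,0],[0,0,2.5,0],[0,0,2.5,0],[0,0,2.5,0]]]'

```text
t: 10.22
tcp_pos: [0.4479, 0.0593, 0.0463]
tool_rot: [0.991, 0.137, 0.001, 0.0]
force: [0.1, 0.1, -3.7]
finger_gap: 0.487
gripper_force: 52.4
```

drive_tool --deltas '[[[0,0,1,0],[0,0,2,0],[0,0,2,0],[0,0,2,0]]]'

```text
t: 10.55
tcp_pos: [0.4476, 0.0593, 0.0438]
tool_rot: [0.991, 0.137, 0.0, 0.0]
force: [-0.3, 0.1, -4.4]
finger_gap: 0.487
gripper_force: 52.4
```

drive_tool --deltas '[[[0,0,0.7,0],[0,0,1.5,0],[0,0,1.5,0],[0,0,1.5,0]]]'

```text
t: 10.88
tcp_pos: [0.4476, 0.0593, 0.0436]
tool_rot: [0.991, 0.137, 0.0, 0.0]
force: [-2.2, -0.4, 10.5]
finger_gap: 0.481
gripper_force: 54.1
```

drive_tool --deltas '[[[0,0,-1,0],[0,0,-1,0],[0,0,-1,0],[0,0,-1,0],[0,0,-1,0]]]' --jaw 85

```text
t: 11.3
tcp_pos: [0.4476, 0.0593, 0.0432]
tool_rot: [0.991, 0.137, -0.0, -0.0]
force: [-0.6, 0.9, -0.8]
finger_gap: 0.996
gripper_force: 0.0
```

drive_tool --deltas '[[[0,0,-20,0],[0,0,-45,0],[0,0,-75,0],[0,0,-85,0],[0,0,-85,0]]]'

```text
t: 11.72
tcp_pos: [0.4493, 0.0592, 0.1305]
tool_rot: [0.991, 0.137, 0.003, 0.001]
force: [0.1, 0.5, 0.7]
finger_gap: 0.991
gripper_force: 0.0
```

drive_tool --deltas '[[[0,0,0,-0.12],[0,0,0,-0.24],[0,0,0,-0.36],[0,0,0,-0.48],[0,0,0,-0.6]]]'

```text
t: 12.13
tcp_pos: [0.4468, 0.0594, 0.1271]
tool_rot: [0.905, 0.426, -0.001, -0.001]
force: [-0.5, 0.2, 0.0]
finger_gap: 0.992
gripper_force: 0.0
```

drive_tool --deltas '[[[0,0,0,-0.12],[0,0,0,-0.24],[0,0,0,-0.36],[0,0,0,-0.48],[0,0,0,-0.6]]]'

```text
t: 12.55
tcp_pos: [0.4467, 0.0594, 0.1271]
tool_rot: [0.738, 0.675, -0.001, -0.001]
force: [-0.3, -0.9, 0.2]
finger_gap: 0.991
gripper_force: 0.0
```

drive_tool --deltas '[[[0,0,0,-0.12],[0,0,0,-0.24],[0,0,0,-0.36],[0,0,0,-0.37],[0,0,0,-0.37]]]'

```text
t: 12.97
tcp_pos: [0.4469, 0.0594, 0.1274]
tool_rot: [0.605, 0.796, -0.001, -0.001]
force: [0.6, -0.0, 1.6]
finger_gap: 0.99
gripper_force: 0.0
```

Run:
```python
from h import *
st(); S=vision.snapshot("scene"); T=vision.snapshot("top"); np.save("scene2.npy",S); np.save("top2.npy",T)
uv=proj("scene",[[.4476,.0593,.08]])[0]; print(uv, proj("top",[[.4476,.0593,.08]]))
a=S[120:270,190:340,::-1]; cv2.imwrite("pics/c3.png",np.hstack([cv2.resize(a,(400,400),interpolation=cv2.INTER_CUBIC),cv2.resize(T[180:300,180:300,::-1],(400,400),interpolation=cv2.INTER_CUBIC)]))
```

```text
{'t': 12.9667, 'q': [-0.1167, 0.478, 1.9582, 0.0, 0.7074, -0.3882], 'tcp_pos': [0.4469, 0.0594, 0.1274], 'tool_rot': [0.6049, 0.7963, -0.0005, -0.0009], 'force': [0.5516, -0.0298, 1.6033], 'finger_gap': 0.9898, 'gripper_force': 0.0}
[228.8826348 203.4372955] [[283.76283249 238.35930522]]
```

View pics/c3.png

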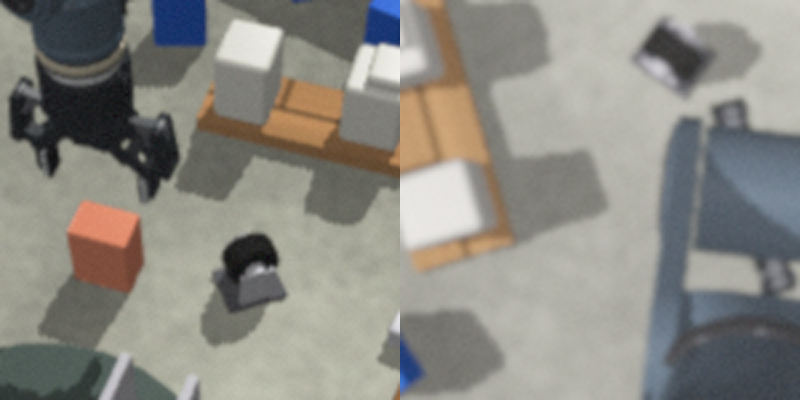

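The picture shows the brick upright on the bench at (106,245) in the left panel, under the open gripper, with both marbles and the caster undisturbed. I'll measure its top and go down to grip the ends. At the same time I'll measure the stop.

Run:
```python
from h import *
S=np.load("scene2.npy")
h=cv2.cvtColor(S,cv2.COLOR_RGB2HSV); v=h[:,:,2]; mm=((h[:,:,1]>85)&((h[:,:,0]<14)|(h[:,:,0]>175))&(v>190)).astype(np.uint8)
z=np.zeros_like(mm); z[190:235,210:250]=mm[190:235,210:250]
N,L,St,C=cv2.connectedComponentsWithStats(z); i=1+np.argmax(St[1:,4])
cs,_=cv2.findContours((L==i).astype(np.uint8),cv2.RETR_EXTERNAL,cv2.CHAIN_APPROX_NONE)
W=np.array([onz("scene",p[0],.08)[:2] for p in cs[0]],np.float32); print(onz("scene",C[i],.08),cv2.minAreaRect(W))
todelta([.4486,.0593,.036],np.radians(15.8))
# fixture-frame view: wall lines & stop in scene, rectified at floor z=.045 (stop top)
y=.239; piv=np.array([.5475,-.1935]); F=np.array([[np.cos(y),-np.sin(y)],[np.sin(y),np.cos(y)]])
for a in((243,222),(300,238),(237,234),(275,243)):
    p=onz("scene",(110+a[0]*165/400,240+a[1]*130/300),.045); print("stop top corners fix",np.round(F.T@(p[:2]-piv),4))
fx=lambda x,yy,z:[*(F@np.array([x,yy])+piv),z]
for n in("scene","top"):
    print(n,[np.round(proj(n,[fx(x,yy,.104)])[0],1).tolist() for x in(44.5e-3,105.5e-3) for yy in(-.135,.135)])
im=vision.snapshot("scene"); c=im[300:380,180:260,::-1]; cv2.imwrite("pics/stop.png",cv2.resize(c,(600,600),interpolation=cv2.INTER_CUBIC)); np.save("scene3.npy",im)
```

```text
[0.44591998 0.05870181 0.08      ] ((0.4460613429546356, 0.059080787003040314), (0.056745633482933044, 0.03933906927704811), 16.081092834472656)
delta mm [-0.5  1.5 91.7]
tool x,y axes [-0.268  0.963  0.   ] [ 0.963  0.268 -0.001]
turn -0.004 q6 -0.388
stop top corners fix [ 0.0549 -0.0442]
stop top corners fix [ 0.1079 -0.0405]
stop top corners fix [ 0.0548 -0.0562]
stop top corners fix [ 0.0894 -0.0523]
scene [[181.4, 367.3], [237.1, 252.4], [210.3, 378.8], [262.3, 260.7]]
top [[421.6, 172.5], [325.1, 196.5], [415.6, 150.9], [319.5, 174.6]]
```

View pics/stop.png

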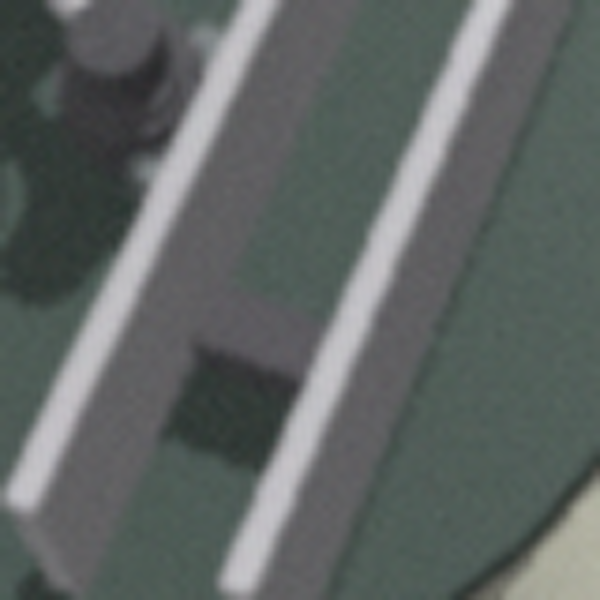

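The stop's top face runs in this crop from its far edge (225,287)–(320,330) to its near edge (195,345)–(300,380). Next I'll fit both walls' top strips in the two views to get the channel centreline.

```bash
cat > ch.py <<'E'
from h import *
y=.239; piv=np.array([.5475,-.1935]); F=np.array([[np.cos(y),-np.sin(y)],[np.sin(y),np.cos(y)]])
fx=lambda x,yy,z:[*(F@np.array([x,yy])+piv),z]
for n,im in(("scene",np.load("scene3.npy")),("top",np.load("top0.npy"))):
    g=im.min(2)
    for x in(.0445,.1055):
        q=np.array([proj(n,[fx(x+dx,yy,.104)])[0] for dx,yy in((-.013,-.14),(.013,-.14),(.013,.14),(-.013,.14))]).astype(np.int32)
        roi=np.zeros(g.shape,np.uint8); cv2.fillPoly(roi,[q],1)
        th=cv2.threshold(g[roi>0].reshape(-1,1),0,255,cv2.THRESH_OTSU)[0]
        m=((g>th)&(roi>0)).astype(np.uint8); N,L,S,C=cv2.connectedComponentsWithStats(m); i=1+np.argmax(S[1:,4]); p=np.argwhere(L==i)[:,::-1]
        W=np.array([(F.T@(onz(n,a,.104)[:2]-piv)) for a in p])
        k,b=np.polyfit(W[:,1],W[:,0],1); print(n,x,"th",th,"N",len(p),"x at y=-.1,0,.1:",np.round([b-.1*k,b,b+.1*k],4),"y range",np.round(np.percentile(W[:,1],[1,99]),4),"std",np.round((W[:,0]-k*W[:,1]-b).std(),4))
for a in((225,287),(272,310),(320,330),(250,362)):
    p=onz("scene",(180+a[0]*80/600,300+a[1]*80/600),.045); print("stop top fix",np.round(F.T@(p[:2]-piv),4))
E
python3 ch.py
```

```text
scene 0.0445 th 130.0 N 661 x at y=-.1,0,.1: [0.0451 0.0447 0.0443] y range [-0.132   0.1406] std 0.0039
scene 0.1055 th 133.0 N 711 x at y=-.1,0,.1: [0.1064 0.1055 0.1045] y range [-0.1319  0.1403] std 0.0042
top 0.0445 th 142.0 N 484 x at y=-.1,0,.1: [0.0437 0.0429 0.0421] y range [-0.1387  0.1373] std 0.0039
top 0.1055 th 146.0 N 575 x at y=-.1,0,.1: [0.1069 0.1055 0.1041] y range [-0.1391  0.141 ] std 0.0059
stop top fix [ 0.0564 -0.0484]
stop top fix [ 0.0717 -0.0498]
stop top fix [ 0.0867 -0.0503]
stop top fix [ 0.0721 -0.0654]
```

drive_tool --deltas '[[[-0.5,1,25,0],[-0.5,1,50,0],[-0.5,1,75,0],[-0.5,1,91,0],[-0.5,1,91,0]]]'

```text
t: 13.53
tcp_pos: [0.4469, 0.0592, 0.0348]
tool_rot: [0.604, 0.797, -0.001, -0.002]
force: [-1.4, -0.2, 0.0]
finger_gap: 0.994
gripper_force: 0.0
```

drive_tool --deltas '[[[0,0,0,0],[0,0,0,0],[0,0,0,0],[0,0,0,0],[0,0,0,0]]]' --jaw 50 --force 50

```text
t: 13.95
tcp_pos: [0.4493, 0.0591, 0.0381]
tool_rot: [0.604, 0.797, 0.001, 0.001]
force: [0.2, 0.2, 0.8]
finger_gap: 0.696
gripper_force: 54.9
```

drive_tool --deltas '[[[0,0,-10,0],[0,0,-30,0],[0,0,-60,0],[0,0,-100,0],[0,0,-135,0]]]'

```text
t: 14.37
tcp_pos: [0.4482, 0.0592, 0.174]
tool_rot: [0.604, 0.797, -0.0, -0.0]
force: [1.7, 0.6, -4.2]
finger_gap: 0.694
gripper_force: 55.8
```

drive_tool --deltas '[[[0,0,-4,0.12],[0,0,-8,0.24],[0,0,-12,0.36],[0,0,-15,0.48],[0,0,-15,0.6]]]'

```text
t: 14.78
tcp_pos: [0.4487, 0.0592, 0.1882]
tool_rot: [0.814, 0.581, 0.001, 0.001]
force: [-0.6, 1.4, -4.5]
finger_gap: 0.694
gripper_force: 55.9
```

drive_tool --deltas '[[[0,0,0,0.12],[0,0,0,0.24],[0,0,0,0.36],[0,0,0,0.48],[0,0,0,0.6]]]'

```text
t: 15.2
tcp_pos: [0.4482, 0.0592, 0.1874]
tool_rot: [0.949, 0.314, 0.0, -0.0]
force: [-0.6, -0.4, -4.5]
finger_gap: 0.697
gripper_force: 55.8
```

drive_tool --deltas '[[[0,0,0,0.12],[0,0,0,0.24],[0,0,0,0.36],[0,0,0,0.4],[0,0,0,0.4]]]'

```text
t: 15.62
tcp_pos: [0.4482, 0.0592, 0.1874]
tool_rot: [0.993, 0.122, 0.0, -0.0]
force: [1.3, 0.7, -3.7]
finger_gap: 0.699
gripper_force: 55.8
```

Run:
```python
from h import *
y=.239; piv=np.array([.5475,-.1935]); F=np.array([[np.cos(y),-np.sin(y)],[np.sin(y),np.cos(y)]])
p=F@np.array([.0749,-.008])+piv; print(p); st(); todelta([*p,.18],np.radians(104.1))
```

```text
[ 0.62216483 -0.18354144]
{'t': 15.6167, 'q': [-0.1168, 0.3673, 1.9004, 0.0001, 0.8739, 1.2098], 'tcp_pos': [0.4482, 0.0592, 0.1874], 'tool_rot': [0.9926, 0.1218, 0.0, -0.0], 'force': [1.3174, 0.7191, -3.7212], 'finger_gap': 0.6993, 'gripper_force': 55.7701}
delta mm [110.1 277.6   7.4]
tool x,y axes [0.97  0.242 0.   ] [ 0.242 -0.97  -0.   ]
turn -0.002 q6 1.21
```

drive_tool --deltas '[[[10,25,0,0],[22,55,0,0],[36,90,0,0],[50,125,0,0],[62,155,0,0]]]'

```text
t: 16.03
tcp_pos: [0.5477, -0.0782, 0.1875]
tool_rot: [0.992, 0.123, 0.001, 0.0]
force: [0.5, 1.1, -3.5]
finger_gap: 0.698
gripper_force: 56.1
```

drive_tool --deltas '[[[12,31,0,0],[24,62,0,0],[38,95,3,0],[46,116,7,0],[48,122.5,7,0]]]'

```text
t: 16.45
tcp_pos: [0.6247, -0.1875, 0.1793]
tool_rot: [0.993, 0.121, 0.001, 0.001]
force: [0.1, 0.1, -4.1]
finger_gap: 0.695
gripper_force: 56.2
```

drive_tool --deltas '[[[0,0,0,0],[0,0,0,0],[0,0,0,0]]]'

```text
t: 16.7
tcp_pos: [0.6212, -0.1818, 0.1799]
tool_rot: [0.992, 0.123, -0.001, -0.001]
force: [-0.4, -0.4, -4.5]
finger_gap: 0.698
gripper_force: 56.2
```

```bash
cat > b.py <<'E'
from h import *
y=.239; piv=np.array([.5475,-.1935]); F=np.array([[np.cos(y),-np.sin(y)],[np.sin(y),np.cos(y)]])
s=st(); print("tcp fix",np.round(F.T@(s["tcp_pos"][:2]-piv),4)); todelta([.6222,-.1835,.11],np.radians(104.1))
E
cat > bv.py <<'E'
from b import *
import sys
zt=s["tcp_pos"][2]+.0425
for n in("top","scene"):
    im=vision.snapshot(n); np.save(n+"4.npy",im)
S=np.load("scene4.npy"); u=proj("scene",[[*s["tcp_pos"][:2],zt]])[0].astype(int); print(u)
c=S[u[1]-20:u[1]+80,u[0]-60:u[0]+60,::-1]; cv2.imwrite(sys.argv[1],cv2.resize(c,(720,600),interpolation=cv2.INTER_CUBIC))
E
python3 bv.py pics/chan1.png
```

```text
{'t': 16.7, 'q': [-0.4573, 0.6157, 1.4201, 0.0005, 1.1087, 0.8674], 'tcp_pos': [0.6212, -0.1818, 0.1799], 'tool_rot': [0.9925, 0.1226, -0.0011, -0.001], 'force': [-0.3989, -0.3961, -4.5376], 'finger_gap': 0.6978, 'gripper_force': 56.2312}
tcp fix [ 0.0744 -0.0061]
delta mm [ 0.7  2.  69.9]
tool x,y axes [ 0.97   0.243 -0.002] [ 0.243 -0.97  -0.002]
turn -0.0 q6 0.867
[217 287]
```

View pics/chan1.png

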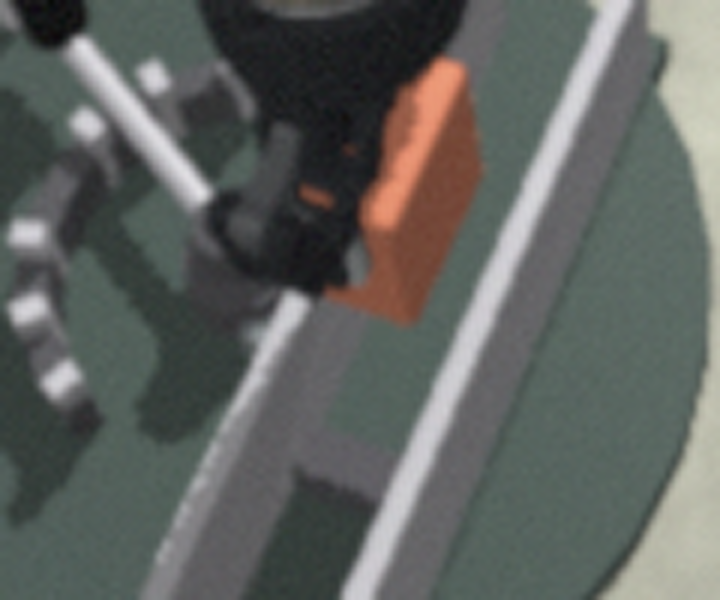

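The brick hangs upright over the channel, parallel to the walls. Its near right bottom corner is at (410,325), and the stop's top is at (345,460). I'll check the corner against the channel width before lowering.

Run:
```python
from h import *
y=.239; piv=np.array([.5475,-.1935]); F=np.array([[np.cos(y),-np.sin(y)],[np.sin(y),np.cos(y)]])
for c,z in(((410,325),.142),((480,172),.142),((365,222),.222),((460,62),.222)):
    p=onz("scene",(217-60+c[0]/6,287-20+c[1]/6),z); print(z,np.round(F.T@(p[:2]-piv),4))
```

```text
0.142 [ 0.0949 -0.0339]
0.142 [0.0951 0.0233]
0.222 [ 0.0884 -0.0351]
0.222 [0.0939 0.0237]
```

drive_tool --deltas '[[[0.5,0,12,0],[0.5,0,24,0],[0.5,0,36,0],[0.5,0,45,0],[0.5,0,50,0]]]'

```text
t: 17.22
tcp_pos: [0.6217, -0.1826, 0.1275]
tool_rot: [0.993, 0.122, -0.002, -0.001]
force: [-0.8, 0.0, -4.8]
finger_gap: 0.697
gripper_force: 56.3
```

drive_tool --deltas '[[[0,0,12,0],[0,0,24,0],[0,0,36,0],[0,0,46,0],[0,0,50,0]]]'

```text
t: 17.63
tcp_pos: [0.6219, -0.1829, 0.0779]
tool_rot: [0.993, 0.122, -0.002, -0.001]
force: [-0.2, -0.3, -4.7]
finger_gap: 0.697
gripper_force: 56.3
```

drive_tool --deltas '[[[0,0,6,0],[0,0,12,0],[0,0,16,0],[0,0,18,0],[0,0,18,0]]]'

```text
t: 18.05
tcp_pos: [0.623, -0.1833, 0.062]
tool_rot: [0.993, 0.122, -0.0, -0.0]
force: [0.4, 0.3, -4.3]
finger_gap: 0.7
gripper_force: 56.3
```

```bash
python3 b.py
```

```text
{'t': 18.05, 'q': [-0.4579, 0.7716, 1.4877, 0.0, 0.8827, 0.8681], 'tcp_pos': [0.623, -0.1833, 0.062], 'tool_rot': [0.9925, 0.1221, -0.0002, -0.0001], 'force': [0.3902, 0.3188, -4.311], 'finger_gap': 0.6997, 'gripper_force': 56.2823}
tcp fix [ 0.0758 -0.008 ]
delta mm [ -0.8  -0.  -48. ]
tool x,y axes [ 0.97   0.242 -0.   ] [ 0.242 -0.97  -0.   ]
turn -0.001 q6 0.868
```

drive_tool --deltas '[[[0,0,0.7,0],[0,0,1.4,0],[0,0,2,0],[0,0,2,0],[0,0,2,0]]]'

```text
t: 18.47
tcp_pos: [0.6232, -0.1834, 0.0605]
tool_rot: [0.993, 0.122, 0.0, 0.0]
force: [0.5, 0.3, -4.3]
finger_gap: 0.698
gripper_force: 56.3
```

drive_tool --deltas '[[[0,2,0,0],[0,4,0,0],[0,6,0,0],[0,7,0,0],[0,7,0,0]]]'

```text
t: 18.88
tcp_pos: [0.625, -0.1907, 0.0603]
tool_rot: [0.993, 0.122, 0.0, 0.0]
force: [-0.2, 0.4, -3.5]
finger_gap: 0.699
gripper_force: 56.3
```

drive_tool --deltas '[[[0,0,0,0],[0,0,0,0]]]'

```text
t: 19.05
tcp_pos: [0.6247, -0.1901, 0.0603]
tool_rot: [0.993, 0.122, -0.0, -0.0]
force: [0.1, 0.4, -4.1]
finger_gap: 0.698
gripper_force: 56.3
```

drive_tool --deltas '[[[0,0.5,0,0],[0,1,0,0],[0,1.5,0,0],[0,2,0,0],[0,2,0,0]]]'

```text
t: 19.47
tcp_pos: [0.6254, -0.1922, 0.0603]
tool_rot: [0.993, 0.122, 0.0, 0.0]
force: [0.1, -0.2, -4.5]
finger_gap: 0.697
gripper_force: 56.3
```

drive_tool --deltas '[[[0,0.5,0,0],[0,1,0,0],[0,1.5,0,0],[0,2,0,0],[0,2,0,0]]]'

```text
t: 19.88
tcp_pos: [0.6254, -0.1925, 0.0603]
tool_rot: [0.993, 0.122, -0.0, -0.001]
force: [0.5, 4.6, -1.8]
finger_gap: 0.694
gripper_force: 56.3
```

drive_tool --deltas '[[[0,-1,0.5,0],[0,-1,1,0],[0,-1,1.5,0],[0,-1,2,0],[0,-1,2,0]]]'

```text
t: 20.3
tcp_pos: [0.6252, -0.1925, 0.0583]
tool_rot: [0.993, 0.122, -0.0, -0.001]
force: [-0.8, 4.2, -1.2]
finger_gap: 0.699
gripper_force: 56.4
```

drive_tool --deltas '[[[0,0,0,0],[0,0,0,0]]]'

```text
t: 20.47
tcp_pos: [0.6252, -0.1925, 0.0582]
tool_rot: [0.993, 0.122, -0.0, -0.001]
force: [-1.2, 4.4, -1.6]
finger_gap: 0.697
gripper_force: 56.4
```

drive_tool --deltas '[[[0,0,0.5,0],[0,0,1,0],[0,0,1,0],[0,0,1,0]]]'

```text
t: 20.8
tcp_pos: [0.6252, -0.1925, 0.0582]
tool_rot: [0.993, 0.122, -0.0, -0.0]
force: [-1.9, 5.7, 3.2]
finger_gap: 0.698
gripper_force: 57.1
```

drive_tool --deltas '[[[0,0.3,0.3,0],[0,0.7,0.6,0],[0,1,0.6,0],[0,1,0.6,0]]]'

```text
t: 21.13
tcp_pos: [0.6252, -0.1926, 0.0582]
tool_rot: [0.993, 0.122, -0.0, -0.001]
force: [-2.3, 8.3, 7.3]
finger_gap: 0.694
gripper_force: 57.6
```

drive_tool --deltas '[[[0,0,0,0],[0,0,0,0],[0,0,0,0],[0,0,0,0],[0,0,0,0]]]' --jaw 80

```text
t: 21.55
tcp_pos: [0.6263, -0.1949, 0.0568]
tool_rot: [0.993, 0.122, 0.0, 0.001]
force: [-0.5, -0.2, 0.1]
finger_gap: 0.936
gripper_force: 0.0
```

drive_tool --deltas '[[[0,0,-10,0],[0,0,-25,0],[0,0,-50,0],[0,0,-85,0],[0,0,-125,0]]]'

```text
t: 21.97
tcp_pos: [0.6245, -0.1937, 0.1817]
tool_rot: [0.993, 0.122, -0.002, -0.001]
force: [0.5, -0.3, -0.4]
finger_gap: 0.936
gripper_force: 0.0
```

drive_tool --deltas '[[[0,-35,-10,0],[0,-70,-20,0],[0,-105,-30,0],[0,-140,-40,0],[0,-175,-40,0]]]'

```text
t: 22.38
tcp_pos: [0.5843, -0.0234, 0.2248]
tool_rot: [0.993, 0.122, 0.003, 0.001]
force: [0.5, 0.2, 0.1]
finger_gap: 0.93
gripper_force: 0.0
```

drive_tool --deltas '[[[0,-25,0,0],[0,-50,0,0],[0,-75,0,0],[0,-100,0,0],[0,-100,0,0]]]'

```text
t: 22.8
tcp_pos: [0.5573, 0.0767, 0.2224]
tool_rot: [0.992, 0.124, -0.0, -0.001]
force: [-0.2, -0.4, -0.3]
finger_gap: 0.94
gripper_force: 0.0
```

Run:
```python
from h import *
st(); S=vision.snapshot("scene"); T=vision.snapshot("top"); np.save("scene5.npy",S); np.save("top5.npy",T)
cv2.imwrite("pics/fin.png",np.hstack([cv2.resize(S[240:390,110:280,::-1],(500,441),interpolation=cv2.INTER_CUBIC),cv2.resize(T[140:270,310:400,::-1],(300,441),interpolation=cv2.INTER_CUBIC)]))
```

```text
{'t': 22.8, 'q': [-0.0628, 0.4546, 1.6006, 0.0019, 1.0875, 1.2584], 'tcp_pos': [0.5573, 0.0767, 0.2224], 'tool_rot': [0.9923, 0.124, -0.0003, -0.0009], 'force': [-0.2066, -0.3774, -0.2681], 'finger_gap': 0.9395, 'gripper_force': 0.0}
```

View pics/fin.png

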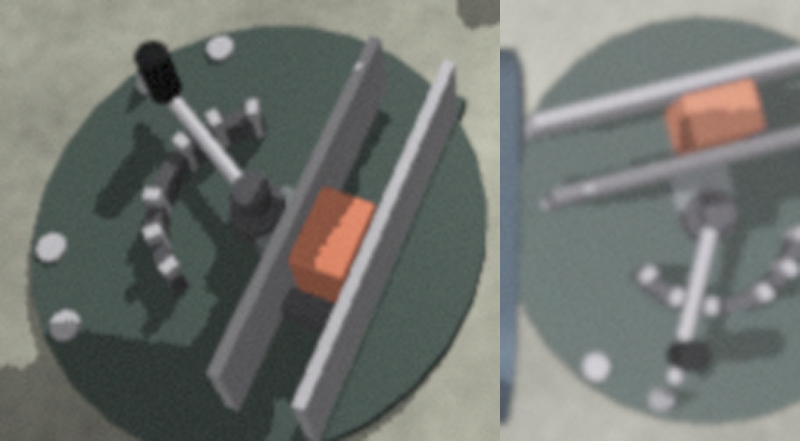

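The brick stands upright in the channel at (335,240) in the left panel, with the stop right below it at (310,300). The lever is still between its teeth and points at the cone at (663,397) in the right panel. One numeric check before handing in.

Run:
```python
from h import *
y=.239; piv=np.array([.5475,-.1935]); F=np.array([[np.cos(y),-np.sin(y)],[np.sin(y),np.cos(y)]])
def pts(n,mask):
    N,L,S,C=cv2.connectedComponentsWithStats(mask.astype(np.uint8)); i=1+np.argmax(S[1:,4]); return np.argwhere(L==i)[:,::-1],C[i]
for n,w in(("top",(155,190,350,395)),("scene",(300,345,200,245))):
    im=np.load(n+"5.npy"); h=cv2.cvtColor(im,cv2.COLOR_RGB2HSV); a,b,c,d=w
    m=np.zeros(im.shape[:2],bool); m[a:b,c:d]=((h[:,:,1]>80)&((h[:,:,0]<15)|(h[:,:,0]>175)))[a:b,c:d]
    p,C=pts(n,m); W=np.array([F.T@(onz(n,q,.1)[:2]-piv) for q in p],np.float32); print(n,len(p),cv2.minAreaRect(W),"y range",W[:,1].min(),W[:,1].max())
S=np.load("scene5.npy"); T=np.load("top5.npy")
for n,im,w in(("scene",S,(250,280,150,180)),("top",T,(232,256,358,380))):
    a,b,c,d=w; m=np.zeros(im.shape[:2],bool); m[a:b,c:d]=im.max(2)[a:b,c:d]<50; p,C=pts(n,m)
    print(n,"knob px",len(p),C,"pred mid(.084)",[proj(n,[[piv[0]-.12*np.cos(y-.5),piv[1]-.12*np.sin(y-.5),z]])[0].round(1).tolist() for z in(.084,.1)])
```

```text
top 433 ((0.0726526603102684, -0.009656000882387161), (0.04351557046175003, 0.07694940268993378), 0.18223442137241364) y range -0.048109658 0.028828993
scene 712 ((0.07748474180698395, -0.02491472288966179), (0.043119169771671295, 0.07536019384860992), 0.3446091115474701) y range -0.06256035 0.012853109
scene knob px 197 [163.56345178 264.43147208] pred mid(.084) [[163.1, 264.6], [161.6, 261.2]]Traceback (most recent call last):
  File "<stdin>", line 11, in <module>
  File "<stdin>", line 4, in pts
    return _wrapfunc(a, 'argmax', axis=axis, out=out, **kwds)
    return bound(*args, **kwds)
ValueError: attempt to get argmax of an empty sequence
```

```bash
python3 -c "
from station import manip
print(manip.sign_off())"
```

```text
the job is handed in; nothing more can be done
None
```

The lever is down in the cone-marked notch and the brick stands upright in the channel against the stop; I handed the job in at about 23 s, but sign-off returned no verdict.

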